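Set the inspection turntable to zero at its sighting port

TASK

Ready the inspection turntable for the next cast: swing the flat dust cover on its pin aside until the whole sighting port is bare, and turn the round platen until the dark mark inlaid in its face points straight at the port. The platen is smooth and stiff to turn and was left at some unknown height, so feel for it with a fingertip, press firmly enough that it goes round with the finger, but never hard. Leave the burner, white pot and mug where they stand.

Things in the scene. Friction and masses are not known exactly. Their poses are not given: they have to be found in the camera images.
- turntable: Fixed grey inspection turntable: round drum 200 mm across and 34 mm high, with a rectangular port block on its +y side (116 mm along x, from y = 94 to 172 mm, top at z = 46 mm). Origin on the bench on the platen's axis, which is vertical; +y points from the axis to the sighting port. On the drum a platen turns.
- axis_foot (a point): Point on the platen's axis at bench level (fixed). The platen is a flat, smooth aluminium disc 190 mm across and 10 mm thick whose upper face was left anywhere from 50 to 66 mm above the bench: this height is not measured, find it by touch. Nothing on it stands up to push against (a 1 mm boss in its middle apart); the whole face is free for a fingertip.
- drum_front (a point): Point on the drum's upper edge at turntable -y, 100 mm from the axis, 34 mm up. The platen rests on a spring: it begins to sink when pressed with 2 to 6 N, then 1 mm for each 2 N more, to a solid stop 6 mm down at 14 to 18 N. A fingertip carries it round by friction alone; 70 mm from the axis it slips under less than about 8 to 12 N of press and goes with the finger at 15 to 25 N. Over 50 N is too much.
- platen (a joint): Turn of the platen in rad, growing anticlockwise from above; 0 when its mark points at the port (turntable +y). Range -2.9 to 2.9; starts at 1.2 to 2.3. The mark: flush dark bar 7 mm wide along the radius, from 47 to 89 mm from the axis, with a dark dot 16 mm across at its inner end; the outer end points. Turning takes 0.4 N m; left alone it stays.
- port (a point): Centre of the sighting port, a black disc 28 mm across in a steel bezel 36 mm across, in the top of the port block, 133 mm from the platen's axis.
- pin (a point): Top of the upright pin on which the dust cover swings, 58 mm above the bench, 40 mm from the port's centre along turntable +x.
- cover_peg (a point): Centre of the black upright peg near the free end of the dust cover: 13 mm across, top 75 mm and foot 52.5 mm above the bench, 72 mm from the pin. The cover is a flat steel plate reaching 82 mm from the pin, 40 mm wide, 4 mm thick, just over the port block.
- dust_cover (a joint): Swing of the dust cover in rad about its upright pin. 0: shut, lying along turntable -x from the pin, over the port. Grows clockwise seen from above, the peg moving outward (turntable +y), away from the platen; at 1.57 it points along turntable +y. Stop at 1.85. The port is wholly bare above 1.1. Friction 0.06 N m; it stays where it is left.
- spirit_burner: Bystander: loose glass burner 62 mm across, 86 mm high; origin at the centre of its underside.
- white_pot: Bystander: loose white pot with a lid, 48 mm across, 49 mm high; origin at the centre of its underside.
- mug: Bystander: loose spotted mug 82 x 114 mm, 91 mm high; origin at the centre of its underside.

How it is judged:
At the end, for the whole second after the job is handed in: The mark on the platen points at the port within 0.07 rad (4 degrees) and the platen is still; the dust cover is swung more than 1.1 rad from shut, so that the port is bare (value of joint platen between -0.07 and 0.07 rad and velocity of joint platen between -0.05 and 0.05 rad/s and value of joint dust_cover above 1.1 rad); the robot touches nothing.
It fails at once if the platen is pressed or pushed with more than 50 N (contact force between any of the fingers, the arm and platen above 50 N).
It fails at once if the burner, pot or mug is moved by more than 20 mm (distance of any of spirit_burner, white_pot, mug from where it was at the start of the episode above 0.02 m).
It also fails if it takes over 53 s, if anything falls off the work surface, if the arm or the gripper's body presses on something with over 40 N, if the wrist force passes 120 N, or if a joint passes its speed limit or range.

ROBOT

A 6-joint arm with a two-finger parallel gripper is mounted at the origin on a cart in front of the work surface, level with it; the furniture and walls round the work are solid. World frame = base frame: x ahead of the robot, y to its left, z up, the work surface at z = 0. Lengths are in m, angles in rad, forces in N, time in s.
With the tool pointing down it reaches from about 0.275 to 0.85 m from the base axis. Payload 19 kg.
Tool frame: the origin (TCP) lies on the centre line of the jaws, within the pads' length; the fingertips stand 14 mm ahead of it and the grasp point (between the pads) lies 5 mm behind it; z points along the fingers, y is the direction in which the jaws open and shut (so a half turn about z gives the same grasp; the last joint's range is limited). The gripper opens to 85 mm and grips with 20 to 120 N. Pads are 22 mm wide; open, the fingers measure 114 mm over their backs; the gripper's body (76 mm by 85 mm) begins 54 mm behind the grasp point. The pads swing forward as they close: fully open they stand 13 mm farther back than shut.
Start: joints at [0.977, 0.15, 1.437, -0, 1.554, -0.134], TCP at [0.255, 0.515, 0.245] pointing down, gripper open.
Joint ranges: [-2.8, 2.8], [-0.68, 2.1], [0.12, 2.68], [-1.39, 4.53], [0.16, 2.79], [-2.81, 2.81]. Speed limits (rad/s): [1.89, 1.89, 2.22, 3.01, 3.01, 3.01].

INTERFACE

Orientations are given as a unit quaternion [w, x, y, z].
In Python, from bench import observe, optics, arm gives the robot as it stands. The module is installed in compiled form; this text tells all that it offers.
- The arm moves only by the tool play_rows, never from a script. Its argument "commands" is a list that holds one entry, the list of rows, each a list of 4 numbers: the shift along the tool's x, y, z in cm, then the turn about the tool's z in degrees. A call has 1 to 10 rows; each row is the pose to reach, as a shift and turn from the pose commanded when the call began, along the tool's axes at that moment; what a row does not reach only later rows make up. A row lasts 1/12 s, in which the tool goes at most 41.7 mm and 7.16 degrees, less where a joint would pass 70% of its speed; a pose out of reach is approached as far as the arm can. A call with a gripper value outside its range is refused whole. "gripper" is the opening, from 0 (shut) to 1 (fully open), set as the call begins (left out, the last holds). The fingers move at their own pace and stop on an object; "newtons" is the grip in N (left out, the last holds). Time passes only in rows, so rows that repeat a pose let the fingers close. It gives the time, the measured TCP pose, the force and the opening at its end, in the units of the state.
- observe(): the state, without advancing time (a new reading comes with each control period).
- optics.snapshot(name): name is "side" or "top"; returns (picture, depth): 400x640x3 uint8, blue, green, red; 400x640 float32, m along the optical axis (not along the pixel's ray), 0 where there is no reading.
- optics.calibration(name): a dict with "fx", "fy", "cx", "cy" (pixels), "rvec" (rotation vector, rad) and "tvec" (3), from world to camera coordinates, as OpenCV has them. Camera axes: x right, y down, z forward; pixel columns grow to the right and rows downward; lengths in m; the calibration is good to about 2 mm. A picture is of the moment at which its call begins. calibration takes no time and is no camera call.
- arm.sign_off(): hands the job in, once; it reports no verdict.
The state is a dict: "time_s": time; "q": joint angles; "dq": joint speeds; "effort": joint torques, N m; "tcp_pos": TCP position; "tcp_rot": TCP orientation; "wrist_force": force on the tool from outside, world axes, zero at the start; "wrist_torque": the same for the moment, N m; "gripper_width": opening from 0.0 (shut) to 1.0 (fully open).
Only numpy, scipy, OpenCV 4.12 (cv2) and the standard library are available. Lean on these libraries where they do the work, as an engineer would, in place of code of your own. Each camera call takes 0.05 s, during which the arm holds its last target.

## Working session

There is one attempt and no reset: what is moved stays moved. The work goes in short steps, Python scripts to look and compute and a tool call to move; the robot and the scene stay as the last step left them, time stands still between calls to the robot, and variables do not carry over. Pictures are saved under pics/ and viewed, and the job is handed in when it is done.

Besides the shell and the picture viewer there is one more tool, called as a command line: name --argument value ..., lists and objects as JSON in quotes. play_rows: Moves the arm, as the interface text tells. Its arguments: {"type":"object","properties":{"commands":{"type":"array"},"gripper":{"type":"number"},"newtons":{"type":"number"}},"required":["commands"]}

```bash
mkdir -p pics; python3 - <<'E'
from bench import observe, optics, arm
import cv2,numpy as np
for n in("side","top"):
    p,d=optics.snapshot(n); cv2.imwrite(f"pics/{n}0.png",p); np.save(f"{n}0.npy",d)
    c=optics.calibration(n); R,_=cv2.Rodrigues(np.array(c["rvec"])); print(n,c,-R.T@np.array(c["tvec"]).ravel())
print(observe())
E
```

```text
side {'fx': 513.4798129387606, 'fy': 513.4798129387606, 'cx': 322.56698137248196, 'cy': 197.75538462723745, 'rvec': array([ 1.93609642, -0.16856761,  0.09389968]), 'tvec': array([-0.62889439,  0.05978295,  1.27136806])} [ 0.43889319 -1.25100804  0.5077505 ]
top {'fx': 456.62709281871395, 'fy': 456.62709281871395, 'cx': 322.30429484601467, 'cy': 196.0466965875296, 'rvec': array([ 2.19782161, -2.02658781,  0.21283902]), 'tvec': array([-0.20052721,  0.6181712 ,  1.19673675])} [ 0.37913841 -0.16248005  1.29783664]
{'time_s': 0.1, 'q': array([ 9.76993498e-01,  1.50926829e-01,  1.43793951e+00,  1.42249574e-05,
        1.55377015e+00, -1.34020077e-01]), 'dq': array([ 0.00055737, -0.00059677, -0.00203009,  0.00031999, -0.00018122,
        0.00174253]), 'effort': array([ 5.27431825e-03, -7.14381981e+01, -5.71795249e+01, -1.41838268e-04,
        7.15861854e-03,  8.37898881e-06]), 'tcp_pos': array([0.25507452, 0.51511396, 0.2447547 ]), 'tcp_rot': array([-1.92413568e-04,  2.27871849e-01,  9.73690992e-01, -4.85208524e-04]), 'wrist_force': array([ 0.02440395, -0.12657655, -0.25201814]), 'wrist_torque': array([ 0.04538744,  0.01961414, -0.01856701]), 'gripper_width': 1.0005339631219337}
```

View pics/side0.png

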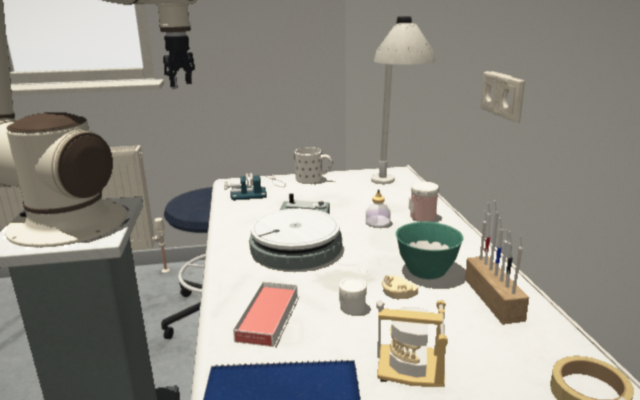

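View pics/top0.png

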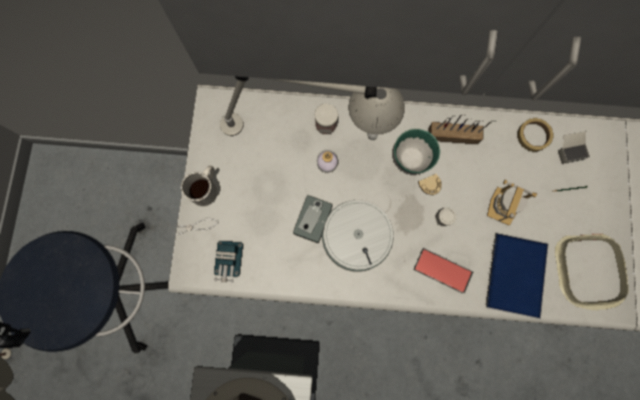

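The side view shows the turntable at about (296,235) with the port block behind it at (305,207). In the top view the platen is at (358,235), the mark runs from (365,250) to (370,263), and the block is at (313,217). I'll zoom in on these.

```bash
python3 - <<'E'
import cv2,numpy as np
p=cv2.imread("pics/top0.png"); cv2.imwrite("pics/topz.png",cv2.resize(p[180:285,280:405],None,fx=5,fy=5,interpolation=cv2.INTER_CUBIC))
p=cv2.imread("pics/side0.png"); cv2.imwrite("pics/sidez.png",cv2.resize(p[180:275,240:350],None,fx=6,fy=6,interpolation=cv2.INTER_CUBIC))
E
```

```text
(no output)
```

View pics/topz.png

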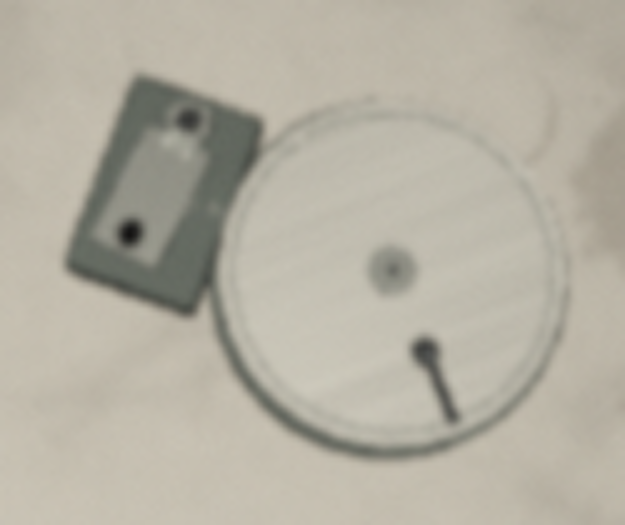

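View pics/sidez.png

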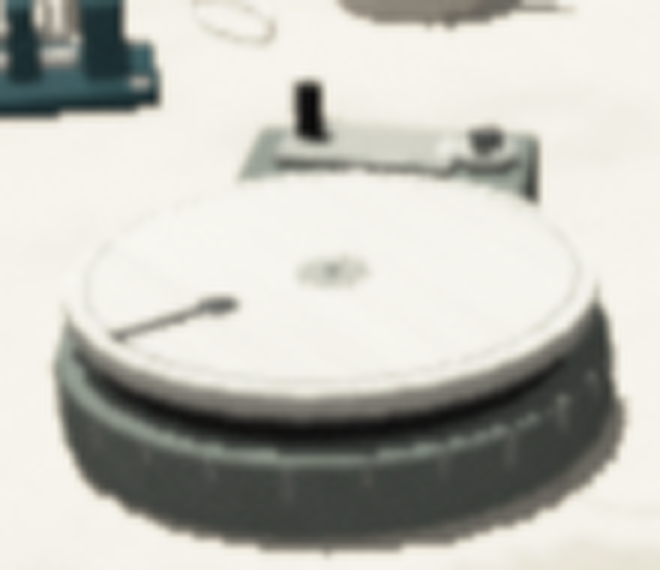

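```bash
cat > h.py <<'E'
from bench import optics
import cv2,numpy as np
def ray(n,u,v):
    c=optics.calibration(n);R,_=cv2.Rodrigues(np.array(c["rvec"]));t=np.array(c["tvec"]).ravel()
    d=R.T@np.array([(u-c["cx"])/c["fx"],(v-c["cy"])/c["fy"],1]);return -R.T@t,d
def onz(n,u,v,z):
    o,d=ray(n,u,v);return o+d*(z-o[2])/d[2]
def tri(a,b):
    (o1,d1),(o2,d2)=ray("top",*a),ray("side",*b)
    s=np.linalg.lstsq(np.c_[d1,-d2],o2-o1,rcond=None)[0]
    p,q=o1+s[0]*d1,o2+s[1]*d2;return (p+q)/2,np.linalg.norm(p-q)
T=lambda u,v:(280+(u+.5)/5-.5,180+(v+.5)/5-.5)
S=lambda u,v:(240+(u+.5)/6-.5,180+(v+.5)/6-.5)
E
python3 - <<'E'
from h import *
np.set_printoptions(precision=4,suppress=True)
c=tri(T(392,271),S(333,271));print("ctr",c)
print("pin",tri(T(188,118),S(487,138)),onz("top",*T(188,118),.058))
print("peg",tri(T(130,232),S(308,84)),onz("top",*T(130,232),.075))
z=.058
C=onz("top",*T(392,271),z)
# ellipse of platen in top by bright mask? mark
dot=onz("top",*T(425,349),z);tip=onz("top",*T(455,420),z)
pin=onz("top",*T(188,118),.058);peg=onz("top",*T(130,232),.075)
print("C",C,"dot",dot,"tip",tip,np.linalg.norm(dot-C),np.linalg.norm(tip-C))
print("pinpeg",np.linalg.norm((peg-pin)[:2]), "C-pin",np.linalg.norm((pin-C)[:2]),"exp",np.hypot(40,133))
# block corners z=.046
for uv in((137,75),(262,120),(192,315),(67,268)): print(onz("top",*T(*uv),.046))
a=peg-pin; ex=-a[:2]/np.linalg.norm(a[:2]); port=pin[:2]-.04*ex; print("ex",ex,"port",port, "C-port",np.linalg.norm(port-C[:2]))
yd=port-C[:2]; m=(tip-C)[:2]
print("mark ang",(np.arctan2(m[1],m[0])-np.arctan2(yd[1],yd[0])), "yaw",np.degrees(np.arctan2(yd[1],yd[0])),np.degrees(np.arctan2(ex[1],ex[0])))
d=np.load("top0.npy");
for uv in((392,240),(330,300),(450,300),(130,190)):
    u,v=T(*uv);cc=optics.calibration("top");Z=d[int(round(v)),int(round(u))];o,r=ray("top",u,v);print(o+r*Z)
E
```

```text
ctr (array([ 0.5368, -0.2552,  0.0579]), np.float64(0.00022328688329322614))
pin (array([ 0.6119, -0.1373,  0.0566]), np.float64(0.0011516666771693171)) [ 0.6122 -0.1373  0.058 ]
peg (array([ 0.544 , -0.1117,  0.0749]), np.float64(0.0002280087515346045)) [ 0.5441 -0.1117  0.075 ]
C [ 0.5367 -0.2552  0.058 ] dot [ 0.4958 -0.2758  0.058 ] tip [ 0.4591 -0.2943  0.058 ] 0.04576394946764608 0.0868781963095956
pinpeg 0.07277990395634157 C-pin 0.14002793974053684 exp 138.88484438555562
[ 0.6366 -0.1066  0.046 ]
[ 0.6167 -0.1783  0.046 ]
[ 0.5051 -0.1484  0.046 ]
[ 0.5253 -0.0777  0.046 ]
ex [ 0.9357 -0.3527] port [ 0.5748 -0.1232] C-port 0.13739776061750442
mark ang -3.965293972971878 yaw 73.88885029213425 -20.652522414504112
[ 0.5537 -0.2542  0.0573]
[ 0.5185 -0.2228  0.0543]
[ 0.5231 -0.2875  0.0604]
[ 0.5697 -0.1089  0.0568]
```

Everything checks against the given sizes:
- **Platen:** axis at about (0.537, -0.255).
- **Turntable:** its +y points at about 74.5° in world.
- **Mark:** at about +2.3 rad, so the platen has to turn about 132° clockwise.
- **Cover:** it stands at about 0.1 rad.

I'll go behind the peg first with the jaws shut.

play_rows --commands '[[[-3,-2.5,0,7],[-6,-5,0,14],[-9,-7.5,0,21],[-12,-10,0,28],[-15,-12.5,0,35],[-18,-15,0,42],[-21,-17.5,0,49],[-24,-20,0,56],[-27,-22.5,0,63],[-30,-25,0,70]]]' --gripper 0 --newtons 60

```text
time_s: 0.93
tcp_pos: [0.4132, 0.1562, 0.2453]
tcp_rot: [0.0, 0.747, 0.665, -0.0]
wrist_force: [1.5, 0.6, 0.8]
gripper_width: 0.0
```

```bash
cat >> h.py <<'E'
from bench import observe
from scipy.spatial.transform import Rotation as Ro
def goto(x,y,z,yaw):
    s=observe();q=s["tcp_rot"];R=Ro.from_quat([q[1],q[2],q[3],q[0]]).as_matrix()
    d=R.T@(np.array([x,y,z])-s["tcp_pos"])*100
    y0=np.degrees(np.arctan2(R[1,0],R[0,0]));
    print("t",round(s["time_s"],2),"tcp",s["tcp_pos"].round(4),"yaw",round(y0,1),"F",s["wrist_force"].round(1),"w",round(s["gripper_width"],2),"| shift",d.round(2),"turn",round((y0-yaw+180)%360-180,1))
E
python3 -c "
from h import *
goto(.5356,-.1342,.13,69)"
```

```text
t 0.93 tcp [0.4132 0.1562 0.2453] yaw 83.3 F [1.5 0.6 0.8] w 0.0 | shift [-27.42  15.53  11.53] turn 14.3
```

play_rows --commands '[[[-3,1.7,1,2],[-6,3.4,2,4],[-9,5.1,3,6],[-12,6.8,4,8],[-15,8.5,5.5,10],[-18,10.2,7,12],[-21,11.9,8.5,14],[-24,13.6,10,14.3],[-27,15.3,11.5,14.3],[-27.4,15.5,11.5,14.3]]]'

```text
time_s: 1.77
tcp_pos: [0.5369, -0.1353, 0.1268]
tcp_rot: [-0.001, 0.823, 0.568, -0.001]
wrist_force: [0.4, 1.0, -0.6]
gripper_width: -0.002
```

```bash
python3 - <<'E'
from h import *
goto(.5356,-.1342,.074,69)
for n in("side","top"):
    p,d=optics.snapshot(n); cv2.imwrite(f"pics/{n}1.png",p)
    q=p[130:270,240:380] if n=="side" else p[160:290,270:420]
    cv2.imwrite(f"pics/{n}1z.png",cv2.resize(q,None,fx=4,fy=4,interpolation=cv2.INTER_CUBIC))
E
```

```text
t 1.77 tcp [ 0.5369 -0.1353  0.1268] yaw 69.2 F [ 0.4  1.  -0.6] w -0.0 | shift [ 0.06 -0.14  5.28] turn 0.2
```

View pics/side1z.png

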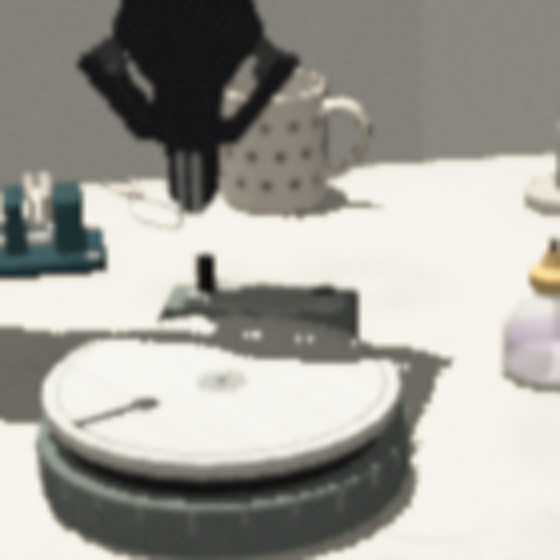

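View pics/top1z.png

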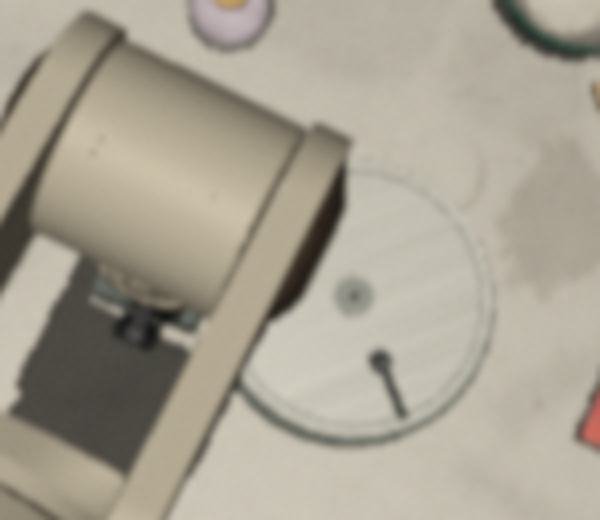

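The side view has the fingertip's lower end at about (288,182) and the peg top at about (291,195). In the top view the wrist hides the block. I'll work out the tip's height from that ray.

```bash
python3 - <<'E'
from h import *
for v in (205,212):
    o,d=ray("side",240+193/4,130+v/4); s=(-.1353-o[1])/d[1]; print(o+d*s)
E
```

```text
[ 0.5367074  -0.1353      0.11471698]
[ 0.5365391  -0.1353      0.11044715]
```

play_rows --commands '[[[0,-0.1,2,0],[0,-0.1,4,0],[0,-0.1,5.2,0],[0,-0.1,5.2,0]]]'

```text
time_s: 2.2
tcp_pos: [0.5347, -0.1297, 0.0764]
tcp_rot: [-0.001, 0.822, 0.569, -0.001]
wrist_force: [0.2, 0.4, -0.4]
gripper_width: -0.003
```

```bash
cat > arc.py <<'E'
from h import *
# rigid turn of the tool about the pin, clockwise seen from above, from the present pose
s=observe();p=s["tcp_pos"];pin=np.array([.612,-.1373])
q=s["tcp_rot"];R=Ro.from_quat([q[1],q[2],q[3],q[0]]).as_matrix()
goto(p[0],p[1],p[2],70)
for a in range(6,96,6):
    t=-np.radians(a);M=np.array([[np.cos(t),-np.sin(t)],[np.sin(t),np.cos(t)]])
    n=pin+M@(p[:2]-pin);print(a,(R[:2,:2].T@(n-p[:2])*100).round(2))
E
python3 arc.py
```

```text
t 2.2 tcp [ 0.5347 -0.1297  0.0764] yaw 69.4 F [ 0.2  0.4 -0.4] w -0.0 | shift [0. 0. 0.] turn -0.6
6 [ 0.8  -0.17]
12 [ 1.6  -0.25]
18 [ 2.42 -0.25]
24 [ 3.23 -0.17]
30 [4.02 0.  ]
36 [4.79 0.26]
42 [5.54 0.59]
48 [6.24 0.99]
54 [6.9  1.47]
60 [7.5  2.02]
66 [8.04 2.62]
72 [8.52 3.28]
78 [8.93 3.98]
84 [9.26 4.73]
90 [9.51 5.5 ]
```

play_rows --commands '[[[0.8,-0.2,0,6],[1.6,-0.25,0,12],[2.4,-0.25,0,18],[3.2,-0.2,0,24],[4.0,0,0,30],[4.8,0.25,0,36],[5.5,0.6,0,42],[6.2,1.0,0,48],[6.9,1.5,0,54],[7.5,2.0,0,60]]]'

```text
time_s: 3.03
tcp_pos: [0.5816, -0.067, 0.0798]
tcp_rot: [0.0, 0.997, 0.079, 0.001]
wrist_force: [-0.8, -0.7, -0.3]
gripper_width: -0.003
```

```bash
python3 arc.py | head -7
```

```text
t 3.03 tcp [ 0.5816 -0.067   0.0798] yaw 9.1 F [-0.8 -0.7 -0.3] w -0.0 | shift [0. 0. 0.] turn -60.9
6 [ 0.79 -0.16]
12 [ 1.58 -0.23]
18 [ 2.39 -0.22]
24 [ 3.18 -0.13]
30 [3.96 0.05]
36 [4.72 0.31]
```

play_rows --commands '[[[0.8,-0.2,0.2,6],[1.6,-0.25,0.3,12],[2.4,-0.25,0.3,18],[3.0,-0.2,0.3,22],[3.0,-0.2,0.3,22],[2.0,-0.2,0,22],[1.0,0,-2,22],[0,0,-5,22],[0,0,-8,22],[0,0,-8,22]]]'

```text
time_s: 3.87
tcp_pos: [0.5817, -0.0683, 0.1652]
tcp_rot: [0.001, 0.994, -0.109, 0.004]
wrist_force: [0.3, -0.1, 0.6]
gripper_width: 0.001
```

```bash
python3 - <<'E'
from h import *
goto(.5367,-.2552,.16,74)
for n in("side","top"):
    p,d=optics.snapshot(n); cv2.imwrite(f"pics/{n}2.png",p)
    q=p[130:270,240:380] if n=="side" else p[160:290,270:420]
    cv2.imwrite(f"pics/{n}2z.png",cv2.resize(q,None,fx=4,fy=4,interpolation=cv2.INTER_CUBIC))
E
```

```text
t 3.87 tcp [ 0.5817 -0.0683  0.1652] yaw -12.5 F [ 0.3 -0.1  0.6] w 0.0 | shift [-0.36 19.22  0.53] turn -86.5
```

View pics/side2z.png

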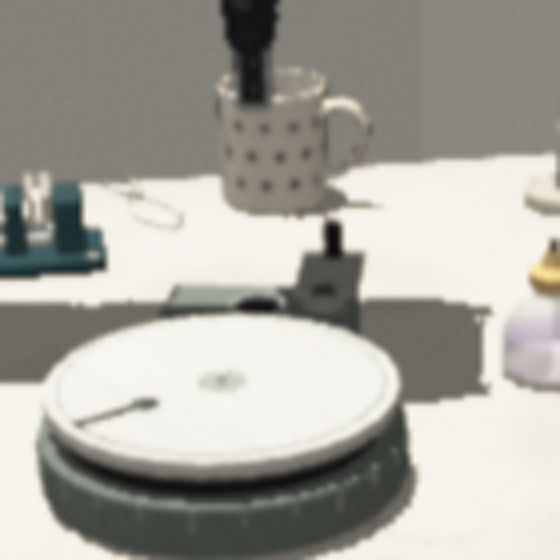

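View pics/top2z.png

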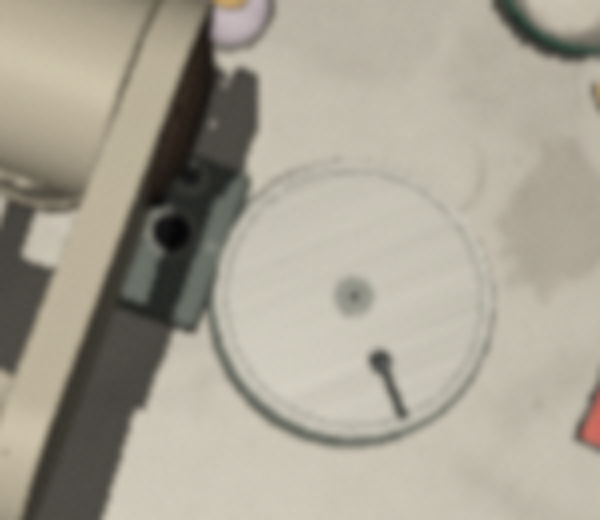

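The cover is clear of the port: the port disc is fully visible at zoom (171,231), and the cover points away from the platen. Next I'll measure the turntable's direction again from the bare port and work out the platen start point.

```bash
python3 - <<'E'
from h import *
P=onz("top",270+171/4,160+231/4,.046);C=np.array([.5367,-.2552]);v=P[:2]-C
print(P,np.linalg.norm(v),np.degrees(np.arctan2(v[1],v[0])))
print("peg/cover:",onz("side",240+333/4,130+226/4,.075))
a=onz("side",240+333/4,130+226/4,.075)[:2]-np.array([.612,-.1373]);print(np.linalg.norm(a),165-np.degrees(np.arctan2(a[1],a[0])))
goto(.4717,-.2177,.10,60)
E
```

```text
[ 0.57258692 -0.12819903  0.046     ] 0.13197392959992738 74.22119364837872
peg/cover: [ 0.62727896 -0.07898599  0.075     ]
0.060282419258197655 89.68213697913862
t 3.97 tcp [ 0.5808 -0.0679  0.1603] yaw -12.5 F [-0.1 -0.7 -1.2] w -0.0 | shift [-7.42 16.98  6.01] turn -72.5
```

The port direction is 74.3° and its radius 132 mm, which agrees with the earlier figures. The cover is at about 1.5 rad. Moving over the platen.

play_rows --commands '[[[-1,2,0,-7],[-2,4,0,-14],[-3,6,0,-21],[-4,8,0,-28],[-5,10.5,1,-35],[-6,13,2,-42],[-7,15.5,3,-49],[-7.4,17,4,-56],[-7.4,17,5,-63],[-7.4,17,6,-70]]]'

```text
time_s: 4.8
tcp_pos: [0.4702, -0.2179, 0.0972]
tcp_rot: [-0.001, 0.876, 0.483, -0.0]
wrist_force: [0.5, 0.5, -0.2]
gripper_width: 0.001
```

```bash
python3 -c "
from h import *
goto(.4717,-.2177,.08,60)"
```

```text
t 4.8 tcp [ 0.4702 -0.2179  0.0972] yaw 57.7 F [ 0.5  0.5 -0.2] w 0.0 | shift [0.1  0.11 1.72] turn -2.3
```

play_rows --commands '[[[0.1,0,0.5,0],[0.1,0,1.0,0],[0.1,0,1.3,0],[0.1,0,1.5,0],[0.1,0,1.6,0],[0.1,0,1.6,0]]]'

```text
time_s: 5.3
tcp_pos: [0.4722, -0.2166, 0.0824]
tcp_rot: [0.0, 0.878, 0.479, -0.0]
wrist_force: [0.7, -0.3, 0.3]
gripper_width: 0.0
```

play_rows --commands '[[[0,0,0.1,0],[0,0,0.2,0],[0,0,0.3,0],[0,0,0.3,0]]]'

```text
time_s: 5.63
tcp_pos: [0.4721, -0.2167, 0.0792]
tcp_rot: [-0.0, 0.877, 0.48, -0.0]
wrist_force: [-0.4, 0.8, 0.2]
gripper_width: -0.001
```

play_rows --commands '[[[0,0,0.1,0],[0,0,0.2,0],[0,0,0.3,0],[0,0,0.3,0]]]'

```text
time_s: 5.97
tcp_pos: [0.4721, -0.2167, 0.0761]
tcp_rot: [-0.0, 0.877, 0.48, -0.0]
wrist_force: [-0.2, 0.9, -0.0]
gripper_width: -0.003
```

Not in contact yet; the tip is at 62 mm.

play_rows --commands '[[[0,0,0.1,0],[0,0,0.2,0],[0,0,0.3,0],[0,0,0.3,0]]]'

```text
time_s: 6.3
tcp_pos: [0.4721, -0.2167, 0.0731]
tcp_rot: [-0.0, 0.877, 0.48, -0.0]
wrist_force: [-0.4, 0.7, 0.4]
gripper_width: -0.002
```

play_rows --commands '[[[0,0,0.1,0],[0,0,0.2,0],[0,0,0.2,0]]]'

```text
time_s: 6.55
tcp_pos: [0.4722, -0.2167, 0.0712]
tcp_rot: [-0.0, 0.877, 0.48, -0.0]
wrist_force: [-0.6, -0.3, 0.8]
gripper_width: -0.001
```

play_rows --commands '[[[0,0,0.1,0],[0,0,0.2,0],[0,0,0.2,0]]]'

```text
time_s: 6.8
tcp_pos: [0.4721, -0.2167, 0.0694]
tcp_rot: [-0.0, 0.877, 0.48, -0.0]
wrist_force: [-2.3, 1.0, 6.8]
gripper_width: -0.003
```

Contact: 6.8 N with the tip at about 55.5 mm. I'll press on in small steps.

play_rows --commands '[[[0,0,0.1,0],[0,0,0.2,0],[0,0,0.2,0]]]'

```text
time_s: 7.05
tcp_pos: [0.4721, -0.2167, 0.0676]
tcp_rot: [-0.0, 0.877, 0.48, -0.0]
wrist_force: [-3.4, 2.5, 10.5]
gripper_width: -0.0
```

play_rows --commands '[[[0,0,0.1,0],[0,0,0.2,0],[0,0,0.2,0]]]'

```text
time_s: 7.3
tcp_pos: [0.472, -0.2167, 0.0657]
tcp_rot: [-0.0, 0.877, 0.48, -0.0]
wrist_force: [-5.8, 3.4, 12.3]
gripper_width: -0.002
```

play_rows --commands '[[[0,0,0.1,0],[0,0,0.1,0],[0,0,0.1,0]]]'

```text
time_s: 7.55
tcp_pos: [0.4721, -0.2167, 0.065]
tcp_rot: [0.0, 0.877, 0.48, -0.0]
wrist_force: [-6.3, 3.8, 14.8]
gripper_width: -0.001
```

The sideways load of about 7 N along the tool's -y eats into the friction. I'll ease it off by shifting that way while pressing further.

play_rows --commands '[[[0,-0.03,0.05,0],[0,-0.05,0.1,0],[0,-0.05,0.1,0]]]'

```text
time_s: 7.8
tcp_pos: [0.4719, -0.2166, 0.0642]
tcp_rot: [0.0, 0.877, 0.48, 0.0]
wrist_force: [-6.0, 3.5, 16.3]
gripper_width: -0.003
```

play_rows --commands '[[[0,-0.02,0.05,0],[0,-0.03,0.1,0],[0,-0.03,0.1,0]]]'

```text
time_s: 8.05
tcp_pos: [0.4717, -0.2164, 0.0637]
tcp_rot: [0.001, 0.877, 0.48, 0.0]
wrist_force: [-8.6, 4.4, 25.2]
gripper_width: -0.001
```

```bash
cat > pl.py <<'E'
from h import *
import sys
s=observe();p=s["tcp_pos"];C=np.array([.5367,-.2552])
q=s["tcp_rot"];R=Ro.from_quat([q[1],q[2],q[3],q[0]]).as_matrix()
goto(p[0],p[1],p[2],70)
v=p[:2]-C;print("r",np.linalg.norm(v).round(4),"phi",np.degrees(np.arctan2(v[1],v[0])).round(1),"F tool",(R.T@s["wrist_force"]).round(1))
st=float(sys.argv[1]) if len(sys.argv)>1 else 3
for k in range(1,11):
    t=-np.radians(k*st);M=np.array([[np.cos(t),-np.sin(t)],[np.sin(t),np.cos(t)]])
    print(k*st,(R[:2,:2].T@(M@v-v)*100).round(2))
E
python3 pl.py
```

```text
t 8.05 tcp [ 0.4717 -0.2164  0.0637] yaw 57.4 F [-8.6  4.4 25.2] w -0.0 | shift [0. 0. 0.] turn -12.6
r 0.0756 phi 149.2 F tool [ -1.   -9.6 -25.2]
3 [ 0.4 -0. ]
6 [0.79 0.02]
9 [1.19 0.06]
12 [1.58 0.12]
15 [1.97 0.2 ]
18 [2.35 0.3 ]
21 [2.73 0.42]
24 [3.1  0.56]
27 [3.46 0.71]
30 [3.81 0.89]
```

play_rows --commands '[[[0.2,0,0,1.5],[0.4,0,0,3],[0.8,0,0,6],[1.2,0.05,0,9],[1.2,0.05,0,9]]]'

```text
time_s: 8.47
tcp_pos: [0.4788, -0.2065, 0.0637]
tcp_rot: [0.001, 0.913, 0.408, 0.0]
wrist_force: [-10.6, 3.1, 23.2]
gripper_width: -0.002
```

```bash
python3 pl.py; python3 - <<'E'
from h import *
for n in("side","top"):
    p,d=optics.snapshot(n); cv2.imwrite(f"pics/{n}3.png",p)
    q=p[130:270,240:380] if n=="side" else p[160:290,270:420]
    cv2.imwrite(f"pics/{n}3z.png",cv2.resize(q,None,fx=4,fy=4,interpolation=cv2.INTER_CUBIC))
E
```

```text
t 8.47 tcp [ 0.4788 -0.2065  0.0637] yaw 48.2 F [-10.6   3.1  23.2] w -0.0 | shift [0. 0. 0.] turn -21.8
r 0.0757 phi 139.9 F tool [ -4.8  -9.9 -23.2]
3 [ 0.4 -0. ]
6 [0.79 0.02]
9 [1.19 0.06]
12 [1.58 0.12]
15 [1.97 0.2 ]
18 [2.35 0.3 ]
21 [2.73 0.42]
24 [3.1  0.56]
27 [3.46 0.72]
30 [3.81 0.9 ]
```

View pics/side3z.png

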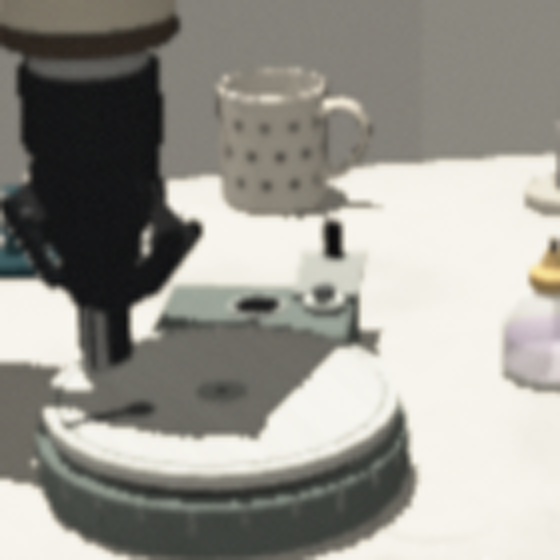

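View pics/top3z.png

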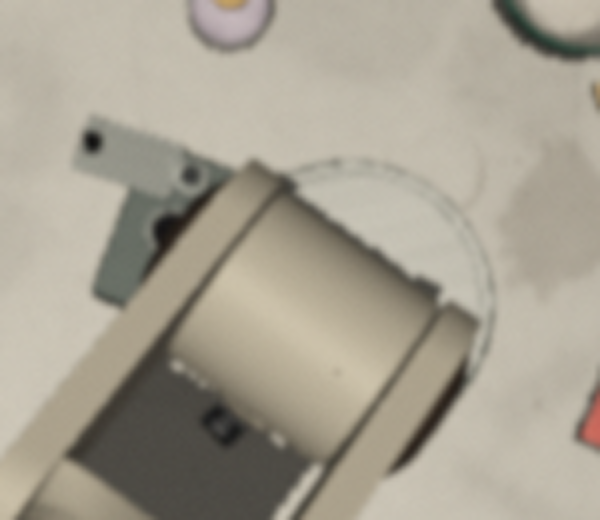

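The side view shows the mark from its dot at zoom (150,408) to its tip at (66,424). I'll convert those on the pressed-down plane to see whether the platen follows.

```bash
cat > mk.py <<'E'
from h import *
def ang(dot,tip,z,n="side",f=4,o=(240,130)):
    D=[onz(n,o[0]+(u+.5)/f-.5,o[1]+(v+.5)/f-.5,z)[:2] for u,v in(dot,tip)]
    C=np.array([.5367,-.2552])
    for nm,v in(("dot-tip",D[1]-D[0]),("C-tip",D[1]-C),("C-dot",D[0]-C)): print(nm,(np.degrees(np.arctan2(v[1],v[0]))%360).round(1),(np.linalg.norm(v)*1e3).round(1))
E
python3 -c "
from mk import *
ang((148,403),(77,426),.0565)
ang((150,408),(66,424),.050)"
```

```text
dot-tip 208.8 43.2
C-tip 206.1 87.4
C-dot 203.5 44.3
dot-tip 194.0 45.9
C-tip 194.2 86.4
C-dot 194.4 40.5
```

It follows the finger. Continuing at 3° per row.

play_rows --commands '[[[0.2,-0.02,0,1.5],[0.6,-0.02,0,4.5],[1.0,0.02,0,7.5],[1.4,0.06,0,10.5],[1.8,0.13,0,13.5],[2.15,0.22,0,16.5],[2.35,0.28,0,18],[2.35,0.28,0,18]]]'

```text
time_s: 9.23
tcp_pos: [0.4966, -0.1907, 0.0637]
tcp_rot: [0.0, 0.965, 0.261, 0.0]
wrist_force: [-7.9, 4.1, 22.7]
gripper_width: -0.004
```

```bash
python3 pl.py|head -2
```

```text
t 9.23 tcp [ 0.4966 -0.1907  0.0637] yaw 30.3 F [-7.9  4.1 22.7] w -0.0 | shift [0. 0. 0.] turn -39.7
r 0.076 phi 121.9 F tool [ -4.7  -7.5 -22.7]
```

play_rows --commands '[[[0.2,-0.02,0.01,1.5],[0.6,0,0.01,4.5],[1.0,0.02,0.01,7.5],[1.4,0.08,0.01,10.5],[1.8,0.15,0.01,13.5],[2.15,0.24,0.01,16.5],[2.55,0.35,0.01,19.5],[2.9,0.48,0.01,22.5],[3.1,0.56,0.01,24],[3.1,0.56,0.01,24]]]'

```text
time_s: 10.07
tcp_pos: [0.5265, -0.1797, 0.0636]
tcp_rot: [0.0, 0.999, 0.055, 0.001]
wrist_force: [-5.1, 6.5, 22.2]
gripper_width: -0.001
```

```bash
python3 pl.py|head -2
```

```text
t 10.07 tcp [ 0.5265 -0.1797  0.0636] yaw 6.3 F [-5.1  6.5 22.2] w -0.0 | shift [0. 0. 0.] turn -63.7
r 0.0762 phi 97.7 F tool [ -4.4  -7.  -22.2]
```

play_rows --commands '[[[0.2,-0.02,0.02,1.5],[0.6,0,0.02,4.5],[1.0,0.03,0.02,7.5],[1.4,0.09,0.02,10.5],[1.8,0.16,0.02,13.5],[2.15,0.25,0.02,16.5],[2.55,0.36,0.02,19.5],[2.9,0.49,0.02,22.5],[3.1,0.57,0.02,24],[3.1,0.57,0.02,24]]]'

```text
time_s: 10.9
tcp_pos: [0.5582, -0.182, 0.0637]
tcp_rot: [-0.0, 0.988, -0.154, 0.001]
wrist_force: [-2.4, 6.0, 22.0]
gripper_width: 0.002
```

```bash
python3 pl.py|head -2
```

```text
t 10.9 tcp [ 0.5582 -0.182   0.0637] yaw -17.8 F [-2.4  6.  22. ] w 0.0 | shift [0. 0. 0.] turn -87.8
r 0.0763 phi 73.6 F tool [ -4.1  -5.  -22. ]
```

play_rows --commands '[[[0.2,0,0.02,1.5],[0.6,0.02,0.02,4.5],[1.0,0.05,0.02,7.5],[1.4,0.11,0.02,10.5],[1.8,0.18,0.02,13.5],[2.15,0.27,0.02,16.5],[2.55,0.38,0.02,19.5],[2.9,0.51,0.02,22.5],[3.1,0.59,0.02,24],[3.1,0.59,0.02,24]]]'

```text
time_s: 11.73
tcp_pos: [0.5862, -0.1972, 0.0636]
tcp_rot: [-0.0, 0.934, -0.356, 0.001]
wrist_force: [-1.4, 6.5, 21.2]
gripper_width: -0.003
```

```bash
python3 pl.py|head -2;python3 - <<'E'
from h import *
for n in("side","top"):
    p,d=optics.snapshot(n); cv2.imwrite(f"pics/{n}4.png",p)
    q=p[130:270,240:380] if n=="side" else p[160:290,270:420]
    cv2.imwrite(f"pics/{n}4z.png",cv2.resize(q,None,fx=4,fy=4,interpolation=cv2.INTER_CUBIC))
E
```

```text
t 11.73 tcp [ 0.5862 -0.1972  0.0636] yaw -41.8 F [-1.4  6.5 21.2] w -0.0 | shift [0. 0. 0.] turn -111.8
r 0.0762 phi 49.5 F tool [ -5.4  -4.  -21.2]
```

View pics/side4z.png

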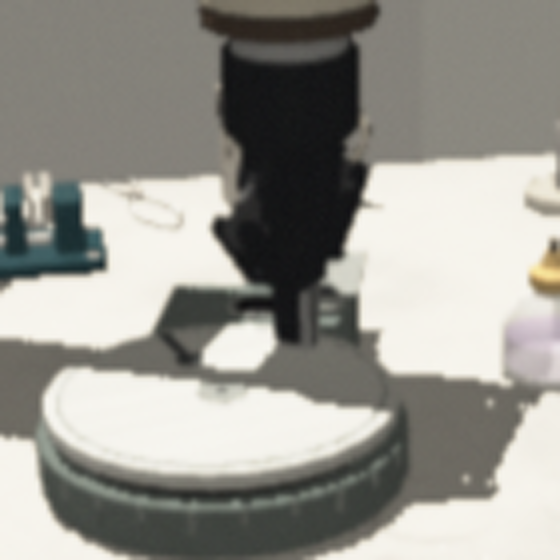

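View pics/top4z.png

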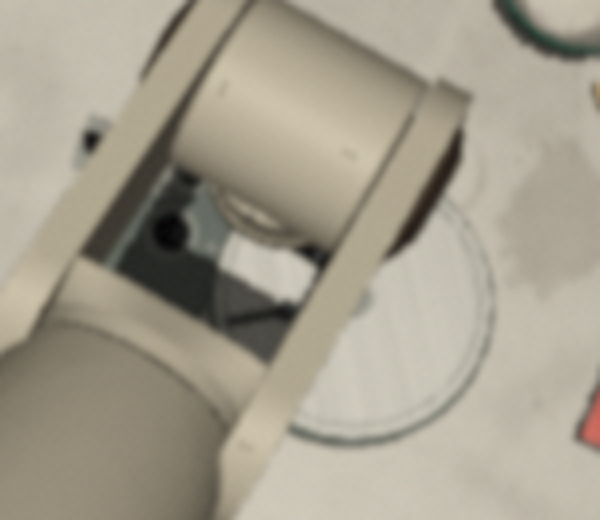

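The top view shows the mark from its dot at about (292,313) to its tip at (229,323). In the side view it runs from about (191,355) to (163,332).

```bash
python3 -c "
from mk import *
ang((292,313),(229,323),.050,'top',4,(270,160))
ang((191,355),(163,331),.050)"
```

```text
dot-tip 103.7 43.7
C-tip 106.1 86.5
C-dot 108.5 42.9
dot-tip 108.2 39.5
C-tip 104.2 95.8
C-dot 101.3 56.4
```

The mark is now at about 106° with no slip, so about 32° remains.

play_rows --commands '[[[0.2,0,0.03,1.5],[0.6,0.02,0.03,4.5],[1.0,0.05,0.03,7.5],[1.4,0.11,0.03,10.5],[1.8,0.18,0.03,13.5],[2.15,0.27,0.03,16.5],[2.55,0.38,0.03,19.5],[2.9,0.51,0.03,22.5],[3.1,0.59,0.03,24],[3.1,0.59,0.03,24]]]'

```text
time_s: 12.67
tcp_pos: [0.6054, -0.2225, 0.0635]
tcp_rot: [-0.0, 0.84, -0.543, 0.002]
wrist_force: [0.1, 4.8, 22.3]
gripper_width: 0.002
```

```bash
python3 pl.py 2|head -7
```

```text
t 12.67 tcp [ 0.6054 -0.2225  0.0635] yaw -65.8 F [ 0.1  4.8 22.3] w 0.0 | shift [0. 0. 0.] turn -135.8
r 0.076 phi 25.4 F tool [ -4.3  -2.1 -22.3]
2.0 [ 0.27 -0.  ]
4.0 [0.53 0.01]
6.0 [0.8  0.02]
8.0 [1.06 0.05]
10.0 [1.32 0.09]
```

play_rows --commands '[[[0.2,0,0.02,1.5],[0.55,0.01,0.02,4],[0.85,0.03,0.02,6.5],[1.0,0.05,0.02,7.5],[1.0,0.05,0.02,7.5],[0.97,0.05,-0.3,7.5],[0.97,0.05,-1.2,7.5],[0.97,0.05,-3,7.5],[0.97,0.05,-6,7.5],[0.97,0.05,-9,7.5]]]'

```text
time_s: 13.5
tcp_pos: [0.6072, -0.231, 0.1517]
tcp_rot: [0.0, 0.803, -0.596, -0.001]
wrist_force: [-0.6, -0.2, 0.4]
gripper_width: -0.0
```

```bash
python3 pl.py 2|head -2;  python3 -c "
from h import *
goto(.40,.02,.2,-40)"
```

```text
t 13.5 tcp [ 0.6072 -0.231   0.1517] yaw -73.1 F [-0.6 -0.2  0.4] w -0.0 | shift [0. 0. 0.] turn -143.1
r 0.0745 phi 19.0 F tool [ 0.1  0.6 -0.4]
t 13.5 tcp [ 0.6072 -0.231   0.1517] yaw -73.1 F [-0.6 -0.2  0.4] w -0.0 | shift [-30.03  12.56  -4.77] turn -33.1
```

Moving the arm clear so the cameras can see.

play_rows --commands '[[[-3,1,-2,0],[-6,2.3,-4,-3],[-9,3.6,-5,-6],[-12,5,-5,-9],[-15,6.3,-5,-12],[-18,7.6,-5,-15],[-21,9,-5,-18],[-24,10,-5,-21],[-27,11.3,-5,-24],[-30,12.5,-5,-27]]]'

```text
time_s: 14.33
tcp_pos: [0.3998, 0.0205, 0.2014]
tcp_rot: [0.0, 0.92, -0.391, 0.0]
wrist_force: [0.4, 0.8, 0.4]
gripper_width: 0.002
```

```bash
python3 - <<'E'
from h import *
goto(.4,.02,.2,-40)
for n in("side","top"):
    p,d=optics.snapshot(n); cv2.imwrite(f"pics/{n}5.png",p)
    q=p[130:270,240:380] if n=="side" else p[160:290,270:420]
    cv2.imwrite(f"pics/{n}5z.png",cv2.resize(q,None,fx=4,fy=4,interpolation=cv2.INTER_CUBIC))
E
```

```text
t 14.33 tcp [0.3998 0.0205 0.2014] yaw -46.0 F [0.4 0.8 0.4] w 0.0 | shift [0.05 0.02 0.14] turn -6.0
```

View pics/side5z.png

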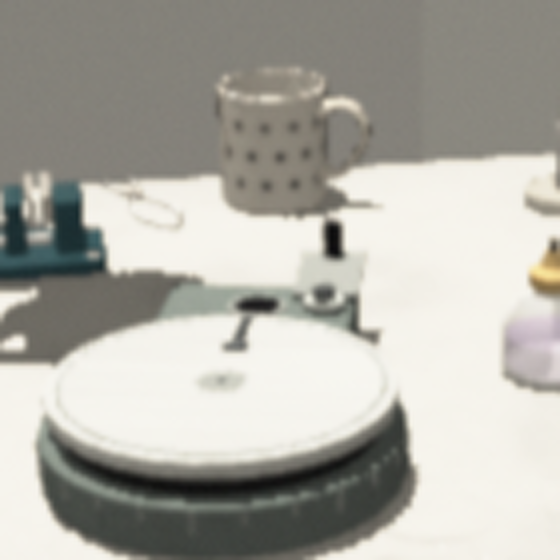

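View pics/top5z.png

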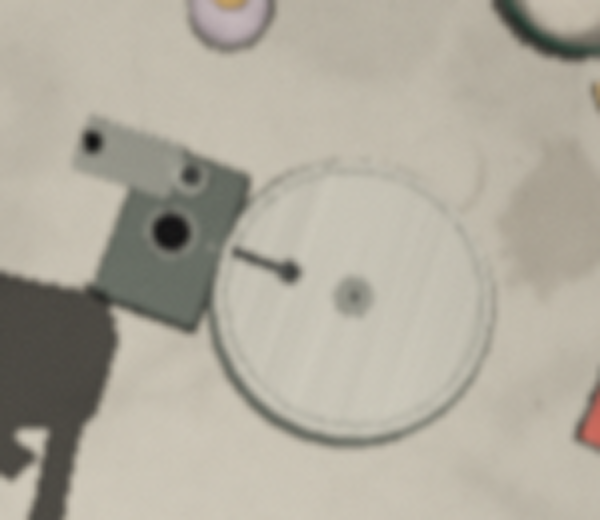

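Side and top both show the mark pointing at the bare port. In the top view: port (171,231), mark tip (235,250), dot (290,271), axis (353,296). I'll measure the angle with masks.

```bash
python3 - <<'E'
from mk import *
ang((290,271),(235,250),.0565,'top',4,(270,160))
g=cv2.cvtColor(cv2.imread("pics/top5.png"),cv2.COLOR_BGR2GRAY)
f=8;G=cv2.resize(g[160:290,270:420],None,fx=f,fy=f,interpolation=cv2.INTER_CUBIC)
def W(u,v,z): return onz("top",270+(u+.5)/f-.5,160+(v+.5)/f-.5,z)[:2]
deg=lambda v:np.degrees(np.arctan2(v[1],v[0])).round(2)
m=np.zeros_like(G);m[470:580,452:615]=(G[470:580,452:615]<115)*255
ys,xs=np.nonzero(m);vx,vy,x0,y0=cv2.fitLine(np.c_[xs,ys].astype(np.float32),cv2.DIST_L2,0,.01,.01).ravel()
print("mark line dir",deg(W(x0-vx*50*np.sign(vx),y0-vy*50*np.sign(vx),.0565)-W(x0,y0,.0565)),len(xs))
M=np.mean([W(x,y,.0565) for x,y in zip(xs[::20],ys[::20])],0)
m2=np.zeros_like(G);m2[400:530,290:400]=(G[400:530,290:400]<45)*255
k=cv2.moments(m2,True);P=W(k["m10"]/k["m00"],k["m01"]/k["m00"],.046)
# platen centre: boss
b=np.zeros_like(G);b[545:640,660:755]=(G[545:640,660:755]<165)*255
k=cv2.moments(b,True);c=(k["m10"]/k["m00"],k["m01"]/k["m00"]);Cc=W(*c,.057)
print("port",P,"C",Cc,c,"C-port",deg(P-Cc),np.linalg.norm(P-Cc),"C-mark",deg(M-Cc),"C-old",deg(P-np.array([.5367,-.2552])))
for a,bb in(((137*0+0,0),(0,0)),):pass
print("block edge",deg(W(2*95,2*292,.046)-W(2*192,2*331,.046)))
for n,u,v,z in(("top",327,160,.06),("top",197,187,.09),("top",445,216,.049)): print(n,onz(n,u,v,z))
a,b=cv2.imread("pics/top0.png"),cv2.imread("pics/top5.png")
for (y,x) in((140,310),(165,180),(203,432)): print(np.abs(a[y:y+45,x:x+35].astype(int)-b[y:y+45,x:x+35]).mean())
E
```

```text
dot-tip 73.6 40.3
C-tip 72.8 86.8
C-dot 72.2 46.6
mark line dir 74.04 2292
port [ 0.57309098 -0.126865  ] C [ 0.53704057 -0.25489904] (706.3314672264987, 593.0921390249591) C-port 74.27 0.13301259068086077 C-mark 73.38 C-old 74.17
block edge 72.75
top [ 0.7373428  -0.15465525  0.06      ]
top [0.62416968 0.18992413 0.09      ]
top [ 0.60680157 -0.49319793  0.049     ]
4.212698412698413
2.9026455026455027
4.2653968253968255
```

The mark is within about 1° of the port direction, the cover lies along turntable +y (about 1.55 rad), and the arm is clear. Handing in.

```bash
python3 -c "
from bench import observe,arm
print(arm.sign_off())"
```

```text
the job is handed in; nothing more can be done
None
```

The turntable is ready: the dust cover is swung off the port and the mark on the platen points at it. I handed the job in at about 14.5 s of the 53 s allowed.

- **Cover:** I pushed the peg round with the shut fingers. The last top view shows the cover lying along turntable +y, and the side view gave about 1.5 to 1.57 rad. That side-view figure is rough, because it put the peg 60 mm from the pin instead of 72 mm. The port is fully visible, and 1.1 rad would be enough.
- **Platen:** I felt its face at about 56 mm above the bench and pressed it down to its stop. One clockwise stroke of about 131° at 76 mm radius turned it, with no sign of slip. The press readings between moves were 21 to 25 N, plus a sideways load of up to about 10 N.
- **Mark:** the last picture puts the port at 74.3° from the axis. The mark measured 74.0° by a line fit, 73.4° by its centroid and 72.2 to 73.6° from hand-picked points. That is an error of 0.2 to 2.1°, against the 4° allowed. An edge of the port block measured 72.8°, which differs from the port direction by about the same amount.
- **Bystanders:** the burner, pot and mug look unmoved in the before and after pictures, and the arm came nowhere near them.
- **Arm:** it stands clear at (0.40, 0.02, 0.20), touching nothing.

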